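Clamp a vial to the set torque of the clutch knob

TASK

Stand the brown vial with the blue cap upright in the open jaw of the vial clamp and let go of it, then tighten the clamp by turning its orange knob clockwise (seen from above) until the knob's slip clutch has clicked over once or twice, no more, and let go. The glass is fragile, so set it down gently, and leave the two other vials where they stand.

Things in the scene. Friction and masses are not known exactly. Their poses are not given: they have to be found in the camera images.
- vial_mid (a point): centre (half-way up, 29 mm above its foot) of the loose vial to be clamped: brown contents, blue cap, 58 mm tall, 22.4 mm in diameter, about 20 g, standing upright; z points up it. Grip it in its upper half: with the vial in the clamp only what is more than 22 mm above its foot stands clear of the jaws.
- vial_1: bystander vial, clear glass with a dark red cap, 48 mm tall, 22.4 mm in diameter, loose; origin at the centre of its foot
- vial_2: bystander vial, clear glass with a green cap, 48 mm tall, 22.4 mm in diameter, loose; origin at the centre of its foot
- clamp: vial clamp, fixed to the table: aluminium plate 75 x 190 mm, 8 mm thick, with a white housing (56 x 76 mm, top 46 mm above the table) at its -y end and a fixed vee jaw (opens to -y, flared lip 19 mm above the plate) at its +y end; origin at the centre of the underside, y from the knob to the vee jaw, z up. The vial stands on the plate between vee jaw and moving jaw.
- seat (a point): on the plate's top (8 mm above the table), where the vial's axis is when the vial rests against both faces of the vee jaw; 95 mm along +y of the clamp from the knob's axis. The plate is hard.
- jaw_face (a point): centre of the moving jaw's black rubber face (22 mm wide, with a flared steel lip to 29 mm above the table), which looks along the clamp's +y to the vee jaw; starts 14.4 to 17 mm from the seat point, so a vial has 3.2 to 5.8 mm of play. Turning the knob clockwise closes it; it is sprung: it pushes the vial into the vee and then gives, so it does not show when the screw is at its stop.
- jaw: the moving jaw (rubber face on a steel plate and rod); origin at its face
- knob_grip (a point): on the vertical axis of the round fluted orange knob (36 mm in diameter, 32 mm high), 8 mm below its top, the height to grip, 75 mm above the table. Can be gripped at any yaw. Turns the collar and its screw (about 0.1 N m) by 1.8 to 3.3 rad until the screw reaches its stop, where the clutch starts to slip. Turning back loosens the clamp.
- knob_mark (a point): white line on the knob's top, 16 mm from the axis (also runs down its side); at the start in line with the collar's line. At the stop the clutch between knob and collar resists with about 0.25 to 0.4 N m, then clicks: the torque falls away within 0.2 rad as the knob jumps on 36 degrees clockwise past the collar.
- collar_mark (a point): white line on the rim of the dark steel collar (50 mm in diameter, top 50 mm above the table) under the knob, 21 mm from the axis
- collar: the collar under the knob, fast on the screw; origin on the axis at its underside, 46 mm above the table; x points to its white line, z up
- vial_3: the vial to be clamped; origin at the centre of its foot

How it is judged:
On the way, in this order (a step that is already met when the one before it is completed fails the run):
1. the brown vial stands upright on the plate in the clamp's jaw (within 8 mm of its seat) and is let go (horizontal distance between vial_mid and seat below 0.008 m and z of vial_mid in the frame of clamp between 0.033 and 0.041 m and angle between vial_mid's own z axis and vertical below 0.12 rad and contact force between the fingers and vial_3 below 0.1 N), for 0.2 s.
2. the knob's clutch has clicked over (knob 26 degrees or more past the collar's line), the vial being in its seat (horizontal distance between vial_mid and seat below 0.004 m and z of vial_mid in the frame of clamp between 0.033 and 0.041 m and angle between vial_mid's own z axis and vertical below 0.12 rad and y of knob_mark in the frame of collar below -0.0068 m and x of knob_mark in the frame of collar above 0 m), for 0.2 s.
At the end, for the whole second after the job is handed in: Brown vial upright (0.12 rad) on the plate, within 4 mm of its seat in the vee, at rest, held by the moving jaw with over 2 N; knob's line one or two clicks (26 to 90 degrees) clockwise past the collar's line; the other vials within 20 mm of their places (all of step 2 and contact force between jaw and vial_3 above 2 N and linear speed of vial_3 below 0.02 m/s and distance of each of vial_1, vial_2 from where it was at the start of the episode below 0.02 m); the robot touches nothing.
It fails at once if the clutch is run on to a third click (knob 90 degrees past the collar's line) (x of knob_mark in the frame of collar below 0 m).
It fails at once if the vial is rammed against the clamp (more than 40 N) (contact force between vial_3 and clamp above 40 N).
It fails at once if a bystander vial is pushed more than 20 mm (distance of any of vial_1, vial_2 from where it was at the start of the episode above 0.02 m).
It also fails if it takes over 72 s, if anything falls off the work surface, if the arm or the gripper's body presses on something with over 40 N, if the wrist force passes 120 N, or if a joint passes its speed limit or range.

ROBOT

A 6-joint arm with a two-finger parallel gripper is mounted at the origin on a cart in front of the work surface, level with it; the furniture and walls round the work are solid. World frame = base frame: x ahead of the robot, y to its left, z up, the work surface at z = 0. Lengths are in m, angles in rad, forces in N, time in s.
With the tool pointing down it reaches from about 0.325 to 1 m from the base axis. Payload 5.1 kg.
Tool frame: the origin (TCP) lies at the very end of the fingers, on their centre line; the grasp point (between the pads) lies 19 mm behind it (arm.hold_point_z is the distance from the TCP to the grasp point, in m); z points along the fingers, y is the line along which they close (so a half turn about z gives the same grasp; the last joint's range is limited). The gripper opens to 85 mm and grips with 20 to 120 N. Pads are 22 mm wide; open, the fingers measure 114 mm over their backs; the gripper's body (76 mm by 85 mm) begins 54 mm behind the grasp point. The pads swing forward as they close: fully open they stand 13 mm farther back than shut.
Start: joints at [-1.302, 0.124, 1.65, -0, 1.367, -0.083], TCP at [0.224, -0.61, 0.231] pointing down, gripper open.
Joint ranges: [-2.61, 2.61], [-1.02, 2.33], [0.03, 2.71], [-1.35, 4.49], [0.32, 2.68], [-2.91, 2.91]. Speed limits (rad/s): [2.57, 2.57, 3.14, 3.14, 3.14, 3.14].

INTERFACE

Orientations are given as a unit quaternion [w, x, y, z].
In Python, from rig import arm gives the robot as it stands.
- The arm moves only by the tool servo_tool, never from a script. Its argument "rows" is a list of rows, each an object with "travel": the shift along the world's x, y, z in units of 50 mm (1.0 is 50 mm), a list of three; "rotation": the turn, a rotation vector about the world's x, y, z in units of 5 degrees (1.0 is 5 degrees), a list of three; "fingers": the finger opening in mm, from 0 to 85.4. In form: [{"travel": [dx, dy, dz], "rotation": [rx, ry, rz], "fingers": fingers}, ...]. A call has 1 to 8 rows; each row is the pose to reach, as a shift and turn from the pose commanded when the call began; what a row does not reach only later rows make up. A row lasts 1/10 s, in which the tool goes at most 50 mm and 8.59 degrees, less where a joint would pass 70% of its speed; a pose out of reach is approached as far as the arm can. A call with a gripper value outside its range is refused whole. The fingers move at their own pace and stop on an object; the grip force is fixed at half the most. Time passes only in rows, so rows that repeat a pose let the fingers close. It gives the time, the measured TCP pose, the force, the opening and the grip force at its end, in the units of the state.
- arm.observe(): the state, without advancing time (a new reading comes with each control period).
- arm.get_image(name): name is "scene" or "top" or "wrist"; returns a dict with "pixels" (400x640x3 uint8, red, green, blue), "range_z" (400x640 float32, m along the optical axis (not along the pixel's ray), 0 where there is no reading), "intrinsics" (3x3 intrinsics, pixels), "distortion" ([k1, k2, p1, p2, k3] as OpenCV has them; the pictures are not rectified), "R" (3x3) and "t" (3): a world point X has camera coordinates R X + t; the wrist camera has in their place "tool_from_camera" (4x4, takes a point from camera to tool coordinates, whose origin is the TCP and whose axes are the flange's). Camera axes: x right, y down, z forward; pixel columns grow to the right and rows downward; lengths in m; the calibration is good to about 2 mm. A picture is of the moment at which its call begins: read the wrist's pose just before it.
- arm.finish_job(): hands the job in; it is judged then, once.
The state is a dict: "t": time; "joints": joint angles; "qvel": joint speeds; "tau": joint torques, N m; "tcp_pos": TCP position; "tcp_rot": TCP orientation; "ft_force": force on the tool from outside, world axes, zero at the start; "torque": the same for the moment, N m; "finger_gap": opening from 0.0 (shut) to 1.0 (fully open); "grip_force": force on a finger pad.
Only numpy, scipy, OpenCV 4.12 (cv2) and the standard library are available. Lean on these libraries where they do the work, as an engineer would, in place of code of your own. Each camera call takes 0.05 s, during which the arm holds its last target. There are 200 camera calls.

## Working session

There is one attempt and no reset: what is moved stays moved. The work goes in short steps, Python scripts to look and compute and a tool call to move; the robot and the scene stay as the last step left them, time stands still between calls to the robot, and variables do not carry over. Pictures are saved under pics/ and viewed, at most 10 in all, crops included, and the job is handed in when it is done.

Besides the shell and the picture viewer there is one more tool, called after "Emit:" by a JSON object that holds its "method" and its "body". servo_tool: Moves the arm, as the interface text tells. Its arguments: {"type":"object","properties":{"rows":{"type":"array"}},"required":["rows"]}

```bash
mkdir -p pics; python3 - <<'E'
from rig import arm
import cv2,numpy as np
s=arm.observe();print(s['t'],s['tcp_pos'],s['tcp_rot'],s['finger_gap'],arm.hold_point_z)
for n in("scene","top"):
    d=arm.get_image(n);cv2.imwrite(f"pics/{n}0.png",d["pixels"][:,:,::-1]);np.savez(f"/tmp/{n}0.npz",**d)
E
```

```text
0.0 [ 0.22380952 -0.60961603  0.23005568] [-1.01748680e-03  9.84567106e-01  1.75004492e-01 -8.23049973e-05] 1.0014701460740834 0.0187
```

View pics/top0.png

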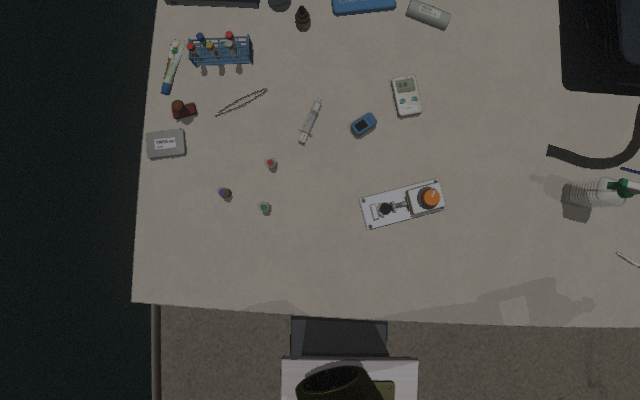

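View pics/scene0.png

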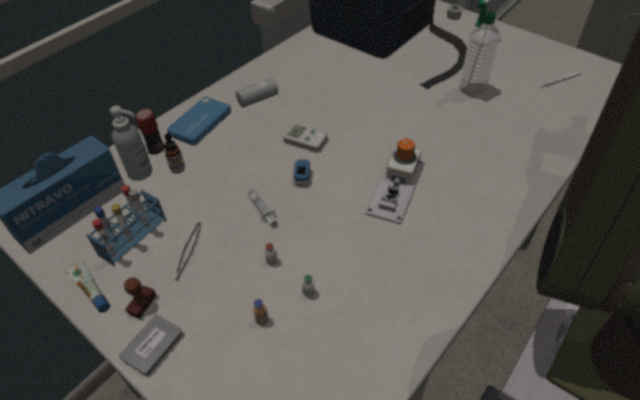

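Top view: brown/blue vial at (225,193), green at (265,208), red at (271,164), clamp plate about (362-444, 182-228) with the orange knob at (430,198); image left is world +y.

```bash
cat > h.py <<'E'
import numpy as np,cv2
from scipy.spatial.transform import Rotation as Ro
def rays(d,uv):
    return np.c_[cv2.undistortPoints(np.float64(uv).reshape(-1,1,2),d["intrinsics"],d["distortion"])[:,0],np.ones(len(np.reshape(uv,(-1,2))))]
def cam(d,s=None):
    "world_from_camera R,t"
    if s is None: return d["R"].T,-d["R"].T@d["t"]
    q=s["tcp_rot"];R=Ro.from_quat([q[1],q[2],q[3],q[0]]).as_matrix();T=d["tool_from_camera"]
    return R@T[:3,:3],R@T[:3,3]+s["tcp_pos"]
def at_z(d,uv,z,s=None):
    R,t=cam(d,s);r=rays(d,uv)@R.T
    return t+r*((z-t[2])/r[:,2])[:,None]
def cloud(d,s=None):
    R,t=cam(d,s);v,u=np.mgrid[:400,:640]
    return ((rays(d,np.c_[u.ravel(),v.ravel()])*np.float64(d["range_z"]).reshape(-1,1))@R.T+t).reshape(400,640,3)
E
python3 - <<'E'
from h import *
d=dict(np.load('/tmp/top0.npz'));P=cloud(d);hsv=cv2.cvtColor(d["pixels"],cv2.COLOR_RGB2HSV)
v,u=np.mgrid[:400,:640]
def c(name,u0,v0,r,lo,hi,z):
    m=(abs(u-u0)<r)&(abs(v-v0)<r)&(cv2.inRange(hsv,np.array(lo),np.array(hi))>0)
    uv=[[u[m].mean(),v[m].mean()]];print(name,m.sum(),uv,at_z(d,uv,z)[0].round(4),np.median(P[m],0).round(4))
c('blue',225,193,10,(105,60,30),(135,255,255),.058)
c('green',265,208,10,(50,60,30),(95,255,255),.048)
c('red',271,164,10,(0,100,30),(10,255,255),.048)
c('knob',430,198,16,(5,150,80),(20,255,255),.083)
m=(abs(u-403)<60)&(abs(v-205)<45)&(P[...,2]>.005)&(P[...,2]<.1)
print(m.sum(),P[350:,:].mean(),P[150,330],P[222,372])
E=np.float32(P[m][:,:2]);r=cv2.minAreaRect(E);print(r,cv2.boxPoints(r).round(3).tolist())
cv2.imwrite('pics/t1.png',cv2.resize(d["pixels"][170:240,345:460,::-1],None,fx=6,fy=6,interpolation=cv2.INTER_CUBIC))
E
```

```text
blue 30 [[np.float64(221.36666666666667), np.float64(191.63333333333333)]] [0.5285 0.2885 0.058 ] [0.5277 0.2886 0.0588]
green 24 [[np.float64(263.2916666666667), np.float64(206.95833333333334)]] [0.4968 0.1975 0.048 ] [0.4967 0.1968 0.0492]
red 26 [[np.float64(269.9230769230769), np.float64(162.07692307692307)]] [0.5954 0.185  0.048 ] [0.5956 0.1849 0.0478]
knob 186 [[np.float64(430.5752688172043), np.float64(197.4784946236559)]] [ 0.5224 -0.1611  0.083 ] [ 0.5215 -0.1599  0.0838]
2826 -0.16537897672700036 [0.62989794 0.0528361  0.00321001] [ 0.46695647 -0.04444694  0.01314114]
((0.5066565871238708, -0.11715450882911682), (0.2016759067773819, 0.2729381024837494), 0.6653776168823242) [[0.40400001406669617, 0.017999999225139618], [0.40700000524520874, -0.2549999952316284], [0.609000027179718, -0.25200000405311584], [0.6060000061988831, 0.019999999552965164]]
```

View pics/t1.png

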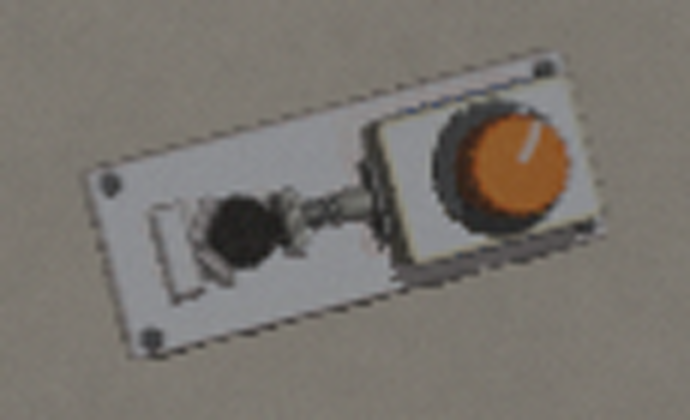

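Crop: plate corner screws at (110,183), (543,68), (150,340), (582,228); knob (520,165) with white line toward (533,140); a dark round thing around (245,230) at the seat. I will look from near with the wrist camera.

```bash
python3 - <<'E'
from h import *
from rig import arm
d=dict(np.load('/tmp/top0.npz'))
uv=np.array([(110,183),(543,68),(150,340),(582,228)])/6+np.array([345-.4,170-.4])
X=at_z(d,uv,.008);print(X.round(4));y=(X[0]-X[1]+X[2]-X[3]);y/=np.linalg.norm(y);print('clamp y',y, 'yaw',np.degrees(np.arctan2(-y[0],y[1])),'ctr',X.mean(0))
print('seat est',np.array([.5224,-.1611,0])+.095*y)
w=arm.get_image("wrist");print(w["tool_from_camera"].round(3),w["intrinsics"])
s=arm.observe();q=s["tcp_rot"];print(Ro.from_quat([q[1],q[2],q[3],q[0]]).as_matrix().round(3))
E
```

```text
[[ 0.5162 -0.0237  0.008 ]
 [ 0.5628 -0.1893  0.008 ]
 [ 0.4571 -0.0397  0.008 ]
 [ 0.5019 -0.205   0.008 ]]
clamp y [-0.26614622  0.96393267  0.        ] yaw 15.435072533630038 ctr [ 0.50949955 -0.11441778  0.008     ]
seat est [ 0.49711611 -0.0695264   0.        ]
[[-0.    -0.945 -0.326  0.084]
 [ 1.     0.    -0.001  0.   ]
 [ 0.001 -0.326  0.945 -0.143]
 [ 0.     0.     0.     1.   ]] [[330.87717843   0.         323.81978875]
 [  0.         330.87717843 197.62725266]
 [  0.           0.           1.        ]]
[[ 0.939  0.345 -0.   ]
 [ 0.345 -0.939  0.002]
 [ 0.    -0.002 -1.   ]]
```

Emit:
{"method": "servo_tool", "body": {"rows": [{"travel": [0.5,0.8,0.1],"rotation": [0,0,1.5],"fingers": 85},{"travel": [0.9,1.7,0.2],"rotation": [0,0,3],"fingers": 85},{"travel": [1.4,2.5,0.3],"rotation": [0,0,4.5],"fingers": 85},{"travel": [1.8,3.4,0.4],"rotation": [0,0,6],"fingers": 85},{"travel": [2.3,4.2,0.4],"rotation": [0,0,7.5],"fingers": 85},{"travel": [2.7,5.1,0.4],"rotation": [0,0,9],"fingers": 85},{"travel": [3.2,5.9,0.4],"rotation": [0,0,10.5],"fingers": 85},{"travel": [3.6,6.8,0.4],"rotation": [0,0,12],"fingers": 85}]}}

```text
t: 0.95
tcp_pos: [0.4045, -0.2685, 0.2512]
tcp_rot: [0.0, 0.764, 0.646, 0.0]
ft_force: [0.8, 0.1, 0.7]
finger_gap: 0.998
grip_force: 0.0
```

Emit:
{"method": "servo_tool", "body": {"rows": [{"travel": [0.5,0.8,0],"rotation": [0,0,1.5],"fingers": 60},{"travel": [0.9,1.7,0],"rotation": [0,0,3],"fingers": 60},{"travel": [1.4,2.5,0],"rotation": [0,0,4.5],"fingers": 60},{"travel": [1.9,3.4,0],"rotation": [0,0,5.1],"fingers": 60},{"travel": [1.9,3.4,0],"rotation": [0,0,5.1],"fingers": 60},{"travel": [1.9,3.4,0],"rotation": [0,0,5.1],"fingers": 60}]}}

```text
t: 1.55
tcp_pos: [0.4991, -0.099, 0.2509]
tcp_rot: [-0.0, 0.603, 0.798, -0.0]
ft_force: [-0.7, 0.1, -0.1]
finger_gap: 0.704
grip_force: 0.0
```

```bash
python3 - <<'E'
from h import *
from rig import arm
s=arm.observe();print(s['t'],s['tcp_pos'],s['joints'],s['finger_gap'],s['torque'],s['ft_force'])
d=arm.get_image("wrist");cv2.imwrite("pics/w1.png",d["pixels"][:,:,::-1]);np.savez("/tmp/w1.npz",tcp_pos=s['tcp_pos'],tcp_rot=s['tcp_rot'],**d)
E
```

```text
1.55 [ 0.49907648 -0.09904229  0.25090378] [-3.01214235e-01 -2.05347903e-01  1.93640329e+00 -4.30508096e-04
  1.41140665e+00 -5.77087795e-01] 0.7040656472206375 [-0.00786641  0.00399094 -0.05088229] [-0.73174972  0.06111518 -0.09607005]
```

View pics/w1.png

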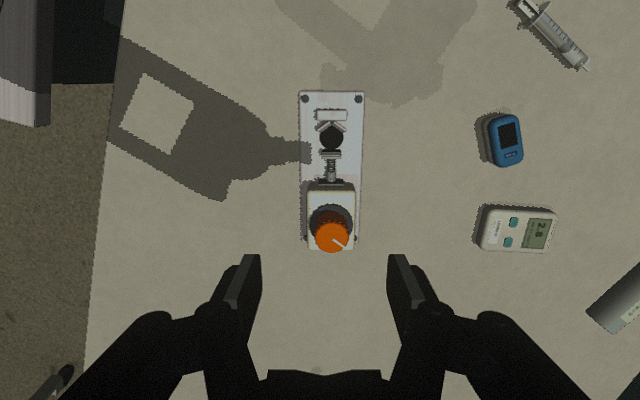

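Wrist view: clamp upright in the picture, vee at (331,118), dark disc at (331,137) between the jaws, knob (331,237), mark pointing lower-right (345,246). Check the disc's height and the jaw geometry.

```bash
python3 - <<'E'
from h import *
d=dict(np.load('/tmp/w1.npz'));s=d
P=cloud(d,s)
for u,v in[(331,137),(326,137),(336,140),(331,116),(331,155),(310,150),(352,150),(331,237),(240,330),(250,260)]: print(u,v,P[v,u].round(4),d["pixels"][v,u])
uv=[(305,98.5),(359,98.5),(331,131)]
print(at_z(d,uv,.008,s).round(4))
hsv=cv2.cvtColor(d["pixels"],cv2.COLOR_RGB2HSV);m=(hsv[...,0]<20)&(hsv[...,0]>4)&(hsv[...,1]>150)&(hsv[...,2]>100)&(abs(P[...,2]-.083)<.004)
print('knob top',m.sum(),P[m].mean(0)); 
q=(P[...,2]>.004)&(P[...,2]<.012)&(d["pixels"].min(2)>110);q[:80]=0;q[270:]=0;q[:,:285]=0;q[:,380:]=0
r=cv2.minAreaRect(np.float32(P[q][:,:2]));print(q.sum(),r)
cv2.imwrite('pics/w1c.png',cv2.resize(d["pixels"][85:260,285:380,::-1],None,fx=4,fy=4)[:600].copy())
E
```

```text
331 137 [ 0.5001 -0.0721  0.0092] [34 35 29]
326 137 [ 0.4945 -0.0738  0.0087] [32 33 35]
336 140 [ 0.5068 -0.0741  0.0077] [32 28 28]
331 116 [ 0.4928 -0.048   0.0241] [158 162 158]
331 155 [ 0.5044 -0.0886  0.0292] [121 124 116]
310 150 [ 0.4806 -0.0934  0.0093] [85 79 75]
352 150 [ 0.5282 -0.0802  0.0078] [159 165 162]
331 237 [ 0.4763 -0.0181  0.3943] [165  79  12]
240 330 [ 0.4697 -0.1111  0.2935] [16 18 15]
250 260 [ 0.4649 -0.0975  0.2659] [43 43 39]
[[ 0.46   -0.0388  0.008 ]
 [ 0.5184 -0.0222  0.008 ]
 [ 0.4982 -0.0656  0.008 ]]
knob top 746 [ 0.52429141 -0.16052626  0.08348009]
3932 ((0.5119972825050354, -0.11332415044307709), (0.072977215051651, 0.18611136078834534), 15.607365608215332)
```

View pics/w1c.png

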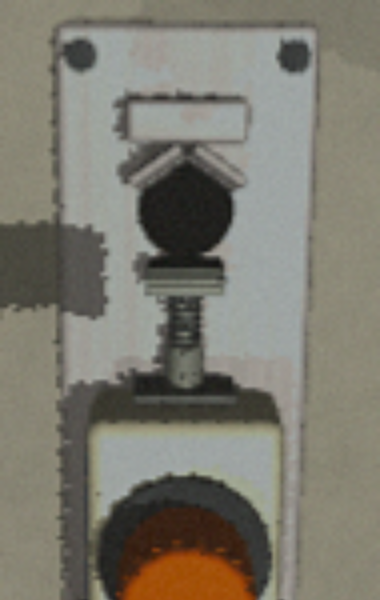

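The dark disc is paint on the plate (z≈8 mm) marking the seat, at crop (186,212); the jaw is open, clamp yaw ≈15.5°. Next the vial.

Emit:
{"method": "servo_tool", "body": {"rows": [{"travel": [0.1,0.9,-0.1],"rotation": [0,0,0],"fingers": 50},{"travel": [0.2,1.8,-0.3],"rotation": [0,0,0],"fingers": 50},{"travel": [0.3,2.7,-0.5],"rotation": [0,0,0],"fingers": 50},{"travel": [0.4,3.6,-0.7],"rotation": [0,0,0],"fingers": 50},{"travel": [0.5,4.5,-0.9],"rotation": [0,0,0],"fingers": 50},{"travel": [0.6,5.4,-1.1],"rotation": [0,0,0],"fingers": 50},{"travel": [0.6,6.3,-1.3],"rotation": [0,0,0],"fingers": 50},{"travel": [0.6,7.0,-1.4],"rotation": [0,0,0],"fingers": 50}]}}

```text
t: 2.4
tcp_pos: [0.5288, 0.25, 0.1801]
tcp_rot: [-0.0, 0.605, 0.796, -0.001]
ft_force: [-0.1, -0.6, -0.4]
finger_gap: 0.584
grip_force: 0.0
```

Emit:
{"method": "servo_tool", "body": {"rows": [{"travel": [0,0.2,0],"rotation": [0,0,0],"fingers": 50},{"travel": [0,0.2,0],"rotation": [0,0,0],"fingers": 50},{"travel": [0,0.2,0],"rotation": [0,0,0],"fingers": 50},{"travel": [0,0.2,0],"rotation": [0,0,0],"fingers": 50}]}}

```text
t: 2.8
tcp_pos: [0.5295, 0.2581, 0.1818]
tcp_rot: [0.0, 0.605, 0.796, 0.0]
ft_force: [-0.5, -0.3, 0.2]
finger_gap: 0.588
grip_force: 0.0
```

```bash
python3 - <<'E'
from h import *
from rig import arm
d=dict(np.load('/tmp/w1.npz'));print('disc',at_z(d,[(285+186/4-.4,85+212/4-.4)],.008,d))
s=arm.observe();print(s['t'],s['tcp_pos'],s['joints'],s['finger_gap'],s['torque'],s['ft_force'])
d=arm.get_image("wrist");cv2.imwrite("pics/w2.png",d["pixels"][:,:,::-1])
P=cloud(d,s);m=(np.hypot(P[...,0]-.5285,P[...,1]-.2885)<.025)&(P[...,2]>.012)&(P[...,2]<.07)
print(m.sum(),P[m].min(0),P[m].max(0))
t=m&(P[...,2]>.055);v,u=np.nonzero(t);print('top',t.sum(),P[t].mean(0),(cv2.minEnclosingCircle(np.float32(P[t][:,:2]))),u.mean(),v.mean(),d["pixels"][t].mean(0))
E
```

```text
disc [[ 0.50047087 -0.0729232   0.008     ]]
2.8 [0.52951929 0.2580609  0.18179151] [ 3.62540617e-01  2.63380000e-02  1.83829304e+00 -4.08996401e-04
  1.27636320e+00  9.18050917e-02] 0.587853664824073 [-0.01615701  0.02604368 -0.011715  ] [-0.52489886 -0.34785643  0.20649704]
614 [0.51710141 0.27975675 0.01234687] [0.53997727 0.30104901 0.06035043]
top 250 [0.52889414 0.28993362 0.05868989] ((0.5292624831199646, 0.28927576541900635), 0.007131726946681738) 333.268 152.62 [50.76  60.208 97.956]
```

View pics/w2.png

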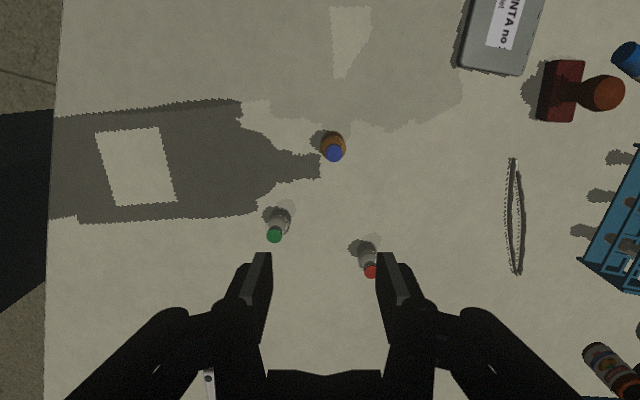

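Wrist view: blue cap at (333,153), brown vial upright; green (274,235), red (371,271) well clear of the grasp line.

Emit:
{"method": "servo_tool", "body": {"rows": [{"travel": [0,0.4,-0.3],"rotation": [0,0,0],"fingers": 50},{"travel": [0,0.63,-1.0],"rotation": [0,0,0],"fingers": 50},{"travel": [0,0.63,-1.7],"rotation": [0,0,0],"fingers": 50},{"travel": [0,0.63,-2.4],"rotation": [0,0,0],"fingers": 50},{"travel": [0,0.63,-2.8],"rotation": [0,0,0],"fingers": 50},{"travel": [0,0.63,-3.07],"rotation": [0,0,0],"fingers": 50},{"travel": [0,0.63,-3.07],"rotation": [0,0,0],"fingers": 50},{"travel": [0,0.63,-3.07],"rotation": [0,0,0],"fingers": 50}]}}

```text
t: 3.65
tcp_pos: [0.5299, 0.2912, 0.0289]
tcp_rot: [0.0, 0.605, 0.797, 0.001]
ft_force: [0.1, -0.2, 0.7]
finger_gap: 0.585
grip_force: 0.0
```

Emit:
{"method": "servo_tool", "body": {"rows": [{"travel": [0,0,0],"rotation": [0,0,0],"fingers": 30},{"travel": [0,0,0],"rotation": [0,0,0],"fingers": 24},{"travel": [0,0,0],"rotation": [0,0,0],"fingers": 22},{"travel": [0,0,0],"rotation": [0,0,0],"fingers": 20},{"travel": [0,0,0],"rotation": [0,0,0],"fingers": 18},{"travel": [0,0,0],"rotation": [0,0,0],"fingers": 15},{"travel": [0,0,0],"rotation": [0,0,0],"fingers": 15}]}}

```text
t: 4.35
tcp_pos: [0.5296, 0.2917, 0.0295]
tcp_rot: [0.0, 0.604, 0.797, 0.001]
ft_force: [-1.7, -0.5, 6.8]
finger_gap: 0.235
grip_force: 58.4
```

Emit:
{"method": "servo_tool", "body": {"rows": [{"travel": [0,0,0.5],"rotation": [0,0,0],"fingers": 15},{"travel": [0,0,1.2],"rotation": [0,0,0],"fingers": 15},{"travel": [0,-0.5,1.8],"rotation": [0,0,0],"fingers": 15},{"travel": [-0.1,-1.3,1.8],"rotation": [0,0,0],"fingers": 15},{"travel": [-0.2,-2.1,1.8],"rotation": [0,0,0],"fingers": 15},{"travel": [-0.2,-2.9,1.8],"rotation": [0,0,0],"fingers": 15},{"travel": [-0.3,-3.7,1.8],"rotation": [0,0,0],"fingers": 15},{"travel": [-0.3,-4.5,1.8],"rotation": [0,0,0],"fingers": 15}]}}

```text
t: 5.15
tcp_pos: [0.5133, 0.065, 0.1179]
tcp_rot: [0.0, 0.604, 0.797, 0.0]
ft_force: [-0.1, 0.1, -0.8]
finger_gap: 0.237
grip_force: 58.7
```

Emit:
{"method": "servo_tool", "body": {"rows": [{"travel": [-0.1,-0.8,0],"rotation": [0,0,0],"fingers": 15},{"travel": [-0.2,-1.6,0],"rotation": [0,0,0],"fingers": 15},{"travel": [-0.3,-2.3,0],"rotation": [0,0,0],"fingers": 15},{"travel": [-0.32,-2.75,0],"rotation": [0,0,0],"fingers": 15},{"travel": [-0.32,-2.75,0],"rotation": [0,0,0],"fingers": 15},{"travel": [-0.32,-2.75,0],"rotation": [0,0,0],"fingers": 15}]}}

```text
t: 5.75
tcp_pos: [0.4979, -0.0713, 0.1178]
tcp_rot: [-0.0, 0.605, 0.796, 0.0]
ft_force: [1.2, 0.2, -0.8]
finger_gap: 0.236
grip_force: 58.7
```

```bash
python3 - <<'E'
from h import *
from rig import arm
s=arm.observe();print(s['t'],s['tcp_pos'],s['finger_gap'],s['grip_force'],s['torque'],s['ft_force'])
d=arm.get_image("wrist")
P=cloud(d,s);hsv=cv2.cvtColor(d["pixels"],cv2.COLOR_RGB2HSV)
m=(hsv[...,0]>105)&(hsv[...,0]<130)&(hsv[...,1]>100)&(hsv[...,2]>50)&(np.hypot(P[...,0]-.4985,P[...,1]+.071)<.03)
t=m&(P[...,2]>P[m][:,2].max()-.006);c=np.argwhere(t)[:,::-1]
print('cap',t.sum(),P[t].mean(0),P[t].min(0),P[t].max(0),c.mean(0),at_z(d,[c.mean(0)],s['tcp_pos'][2]+.0295,s))
k=(hsv[...,0]<20)&(hsv[...,0]>4)&(hsv[...,1]>150)&(hsv[...,2]>60)&(abs(P[...,2]-.083)<.004);print('knob',k.sum(),P[k].mean(0),cv2.minEnclosingCircle(np.float32(P[k][:,:2])) if k.any() else 0)
e=arm.get_image("scene")
a=np.hstack([cv2.resize(d["pixels"][100:300,220:440],None,fx=2,fy=2),cv2.resize(e["pixels"][110:250,330:470],(400,400))]);cv2.imwrite("pics/w3.png",a[:,:,::-1])
E
```

```text
5.75 [ 0.49789738 -0.07126635  0.11784893] 0.23593958695272568 58.69595110416412 [ 0.02277282 -0.01510003  0.04778428] [ 1.15493691  0.16029564 -0.80044492]
cap 71 [ 0.49893043 -0.07489882  0.14717781] [ 0.49234519 -0.07972433  0.14598897] [ 0.50485799 -0.06645421  0.14837198] [323.74647887 308.25352113] [[ 0.49887896 -0.07471839  0.14734893]]
knob 1555 [ 0.5235865  -0.15852158  0.08322423] ((0.5244143009185791, -0.16018672287464142), 0.01827806606888771)
```

View pics/w3.png

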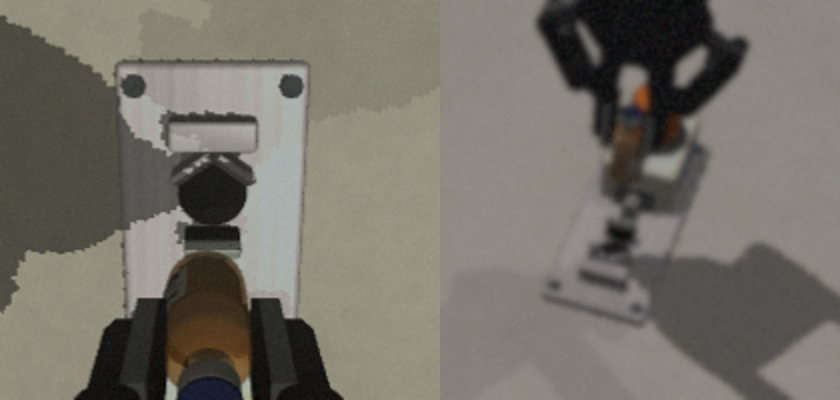

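```bash
python3 - <<'E'
from h import *
from rig import arm
s=arm.observe();d=arm.get_image("wrist");P=cloud(d,s)
m=(np.abs(P[...,2]-.11)<.03);m[:215]=0;m[320:]=0;m[:,:304]=0;m[:,345:]=0
Y=np.array([-.267,.964,0]);X=np.array([.964,.267,0])
for v in range(222,312,6):
    r=np.arange(304,345)[m[v,304:345]]
    if len(r): 
        p=P[v,r]; print(v,r.min(),r.max(),'z',p[:,2].mean().round(4),'front y',(p@Y).max().round(4),'xmid',((p@X).min()+(p@X).max()).round(4)/2)
print('tcp',s['tcp_pos']@Y,s['tcp_pos']@X,'seat',np.array([.499,-.0687,0])@Y,np.array([.499,-.0687,0])@X)
for uv,z in [((323,226),.0895),((323,308),.1475),((220+213/2,100+190/2),.008)]:
    p=at_z(d,[uv],z,s)[0];print(uv,p,p@X,p@Y)
# lips
for v in range(170,232,3): print(v,P[v,318].round(4), (P[v,327]@Y).round(4),P[v,327][2].round(4),(P[v,345]@Y).round(4),P[v,345][2].round(4))
E
```

```text
228 312 333 z 0.0937 front y -0.1915 xmid 0.4606
234 306 339 z 0.0999 front y -0.1911 xmid 0.46065
240 304 341 z 0.1068 front y -0.1909 xmid 0.4608
246 304 342 z 0.1135 front y -0.1912 xmid 0.4611
252 304 343 z 0.1194 front y -0.1911 xmid 0.46135
258 304 344 z 0.1246 front y -0.1917 xmid 0.4615
264 304 344 z 0.1286 front y -0.1934 xmid 0.4614
270 304 344 z 0.1307 front y -0.1949 xmid 0.4614
276 304 344 z 0.1325 front y -0.1964 xmid 0.46145
282 304 344 z 0.1342 front y -0.1967 xmid 0.4614
288 304 343 z 0.1311 front y -0.1999 xmid 0.46125
tcp -0.20081416938288116 0.46124804752181736 seat -0.19945980000000002 0.46269309999999997
(323, 226) [ 0.49547147 -0.0628751   0.0895    ] 0.46084684235639806 -0.1929024767739517
(323, 308) [ 0.49858423 -0.07362763  0.1475    ] 0.4609766236561691 -0.20409902398624974
(326.5, 195.0) [ 0.50044965 -0.07069067  0.008     ] 0.4635590512096026 -0.20176586541295305
170 [ 0.4876 -0.0488  0.0229] -0.1772 0.0232 -0.1772 0.0228
173 [ 0.4882 -0.0511  0.0228] -0.1797 0.0223 -0.1794 0.023
176 [ 0.4888 -0.0533  0.0227] -0.182 0.0221 -0.1824 0.0207
179 [ 0.4896 -0.0
[... 358 characters left out ...]
36  0.0099] -0.2032 0.0089 -0.2033 0.0084
200 [ 0.4948 -0.0761  0.0097] -0.2052 0.0104 -0.2057 0.0089
203 [ 0.4956 -0.0787  0.0093] -0.2082 0.0092 -0.2083 0.0087
206 [ 0.4961 -0.0804  0.0114] -0.2107 0.0094 -0.2111 0.0083
209 [ 0.4969 -0.0837  0.0094] -0.2132 0.0098 -0.2131 0.0098
212 [ 0.4977 -0.0864  0.009 ] -0.2162 0.0088 -0.2164 0.0081
215 [ 0.4978 -0.0865  0.0152] -0.2164 0.0148 -0.2192 0.0077
218 [ 0.4979 -0.0865  0.0214] -0.2165 0.0208 -0.2219 0.0078
221 [ 0.4982 -0.0874  0.0251] -0.2177 0.024 -0.2242 0.0087
224 [ 0.4986 -0.0888  0.0275] -0.2182 0.0286 -0.2271 0.0082
227 [ 0.4925 -0.0626  0.0932] -0.1921 0.0927 -0.2298 0.0084
230 [ 0.4927 -0.0629  0.0966] -0.1918 0.0972 -0.2323 0.0088
```

Vial is upright in the hand (front edge constant along its height), already central in y play; shift +2 mm across the clamp, then lower.

Emit:
{"method": "servo_tool", "body": {"rows": [{"travel": [0.04,0.01,-0.3],"rotation": [0,0,0],"fingers": 15},{"travel": [0.04,0.01,-0.6],"rotation": [0,0,0],"fingers": 15},{"travel": [0.04,0.01,-0.85],"rotation": [0,0,0],"fingers": 15},{"travel": [0.04,0.01,-1.0],"rotation": [0,0,0],"fingers": 15},{"travel": [0.04,0.01,-1.1],"rotation": [0,0,0],"fingers": 15},{"travel": [0.04,0.01,-1.2],"rotation": [0,0,0],"fingers": 15},{"travel": [0.04,0.01,-1.2],"rotation": [0,0,0],"fingers": 15}]}}

```text
t: 6.6
tcp_pos: [0.4996, -0.0706, 0.0572]
tcp_rot: [-0.0, 0.604, 0.797, -0.0]
ft_force: [-1.1, -0.6, -0.6]
finger_gap: 0.24
grip_force: 58.7
```

```bash
python3 - <<'E'
from h import *
from rig import arm
s=arm.observe();d=arm.get_image("wrist");print(s['tcp_pos'],s['ft_force'],s['torque'])
P=cloud(d,s);Y=np.array([-.267,.964,0]);X=np.array([.964,.267,0])
for v in range(170,270,4):
    print(v,[(round(P[v,u]@X,4),round(P[v,u]@Y,4),round(P[v,u][2],3)) for u in (313,325,337)])
cv2.imwrite("pics/w4.png",cv2.resize(d["pixels"][130:330,220:440],None,fx=3,fy=3,interpolation=cv2.INTER_CUBIC)[:,:,::-1])
E
```

```text
[ 0.49963008 -0.07064318  0.05720774] [-1.11218047 -0.64514751 -0.57313484] [ 0.02509715 -0.03875457  0.00189139]
170 [(np.float64(0.4563), np.float64(-0.1663), np.float64(0.008)), (np.float64(0.4634), np.float64(-0.166), np.float64(0.009)), (np.float64(0.4707), np.float64(-0.1664), np.float64(0.008))]
174 [(np.float64(0.4563), np.float64(-0.1686), np.float64(0.009)), (np.float64(0.4635), np.float64(-0.1685), np.float64(0.009)), (np.float64(0.4706), np.float64(-0.1684), np.float64(0.009))]
178 [(np.float64(0.4563), np.float64(-0.1711), np.float64(0.009)), (np.float64(0.4635), np.float64(-0.171), np.float64(0.009)), (np.float64(0.4707), np.float64(-0.1712), np.float64(0.008))]
182 [(np.float64(0.4565), np.float64(-0.1711), np.float64(0.017)), (np.float64(0.4634), np.float64(-0.1708), np.float64(0.018)), (np.float64(0.4704), np.float64(-0.171), np.float64(0.017))]
186 [(np.float64(0.4567), np.float64(-0.1718), np.float64(0.023)), (np.float64(0.4634), np.float64(-0.1722), np.float64(0.022)), (np.float64(0.4702), np.float64(-0.1723), np.float64(0.021))]
190 [(np.float64(0.4567), np.float
[... 3066 characters left out ...]
.061)), (np.float64(0.4634), np.float64(-0.1921), np.float64(0.064)), (np.float64(0.4691), np.float64(-0.1941), np.float64(0.061))]
258 [(np.float64(0.4578), np.float64(-0.1941), np.float64(0.064)), (np.float64(0.4634), np.float64(-0.1928), np.float64(0.067)), (np.float64(0.469), np.float64(-0.1947), np.float64(0.063))]
262 [(np.float64(0.4579), np.float64(-0.1937), np.float64(0.069)), (np.float64(0.4634), np.float64(-0.1938), np.float64(0.069)), (np.float64(0.4689), np.float64(-0.1944), np.float64(0.068))]
266 [(np.float64(0.4579), np.float64(-0.1953), np.float64(0.07)), (np.float64(0.4634), np.float64(-0.195), np.float64(0.07)), (np.float64(0.4689), np.float64(-0.1963), np.float64(0.068))]
```

View pics/w4.png

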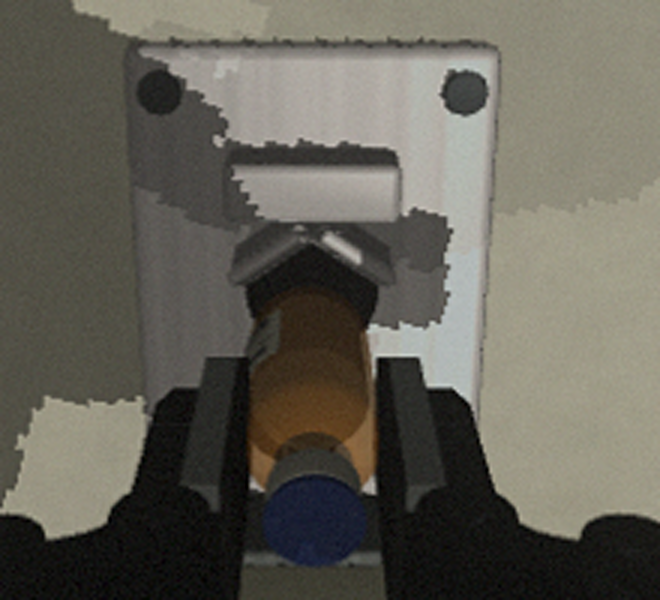

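Vial centred on the vee apex (crop 309 vs 308), about 1 mm toward the moving jaw; nudge +1 mm in clamp y and continue down slowly.

Emit:
{"method": "servo_tool", "body": {"rows": [{"travel": [-0.005,0.02,-0.06],"rotation": [0,0,0],"fingers": 15},{"travel": [-0.005,0.02,-0.12],"rotation": [0,0,0],"fingers": 15},{"travel": [-0.005,0.02,-0.18],"rotation": [0,0,0],"fingers": 15},{"travel": [-0.005,0.02,-0.24],"rotation": [0,0,0],"fingers": 15},{"travel": [-0.005,0.02,-0.3],"rotation": [0,0,0],"fingers": 15},{"travel": [-0.005,0.02,-0.34],"rotation": [0,0,0],"fingers": 15},{"travel": [-0.005,0.02,-0.34],"rotation": [0,0,0],"fingers": 15}]}}

```text
t: 7.35
tcp_pos: [0.4994, -0.0696, 0.0403]
tcp_rot: [-0.0, 0.604, 0.797, -0.0]
ft_force: [-0.3, -0.6, 0.0]
finger_gap: 0.234
grip_force: 58.7
```

Emit:
{"method": "servo_tool", "body": {"rows": [{"travel": [0,0,-0.02],"rotation": [0,0,0],"fingers": 15},{"travel": [0,0,-0.03],"rotation": [0,0,0],"fingers": 15},{"travel": [0,0,-0.03],"rotation": [0,0,0],"fingers": 15}]}}

```text
t: 7.65
tcp_pos: [0.4997, -0.0697, 0.0394]
tcp_rot: [0.0, 0.604, 0.797, 0.0]
ft_force: [-0.3, -0.2, 0.2]
finger_gap: 0.237
grip_force: 58.7
```

Emit:
{"method": "servo_tool", "body": {"rows": [{"travel": [0,0,-0.01],"rotation": [0,0,0],"fingers": 15},{"travel": [0,0,-0.02],"rotation": [0,0,0],"fingers": 15},{"travel": [0,0,-0.02],"rotation": [0,0,0],"fingers": 15}]}}

```text
t: 7.95
tcp_pos: [0.4997, -0.0697, 0.0383]
tcp_rot: [-0.0, 0.604, 0.797, -0.0]
ft_force: [-0.0, -0.5, -1.2]
finger_gap: 0.242
grip_force: 58.7
```

Emit:
{"method": "servo_tool", "body": {"rows": [{"travel": [0,0,-0.01],"rotation": [0,0,0],"fingers": 15},{"travel": [0,0,-0.02],"rotation": [0,0,0],"fingers": 15},{"travel": [0,0,-0.02],"rotation": [0,0,0],"fingers": 15}]}}

```text
t: 8.25
tcp_pos: [0.4998, -0.0698, 0.0375]
tcp_rot: [0.0, 0.604, 0.797, -0.0]
ft_force: [-0.1, -0.7, 1.5]
finger_gap: 0.238
grip_force: 58.8
```

Emit:
{"method": "servo_tool", "body": {"rows": [{"travel": [0,0,-0.01],"rotation": [0,0,0],"fingers": 15},{"travel": [0,0,-0.02],"rotation": [0,0,0],"fingers": 15},{"travel": [0,0,-0.02],"rotation": [0,0,0],"fingers": 15}]}}

```text
t: 8.55
tcp_pos: [0.4999, -0.0699, 0.0375]
tcp_rot: [-0.0, 0.604, 0.797, -0.0]
ft_force: [-3.9, 0.6, 8.0]
finger_gap: 0.234
grip_force: 59.4
```

Touched down (8 N). Release gently and retreat up.

Emit:
{"method": "servo_tool", "body": {"rows": [{"travel": [0,0,0.01],"rotation": [0,0,0],"fingers": 19},{"travel": [0,0,0.01],"rotation": [0,0,0],"fingers": 22},{"travel": [0,0,0.01],"rotation": [0,0,0],"fingers": 26},{"travel": [0,0,0.01],"rotation": [0,0,0],"fingers": 32},{"travel": [0,0,0.01],"rotation": [0,0,0],"fingers": 45},{"travel": [0,0,0.01],"rotation": [0,0,0],"fingers": 50},{"travel": [0,0,0.01],"rotation": [0,0,0],"fingers": 50}]}}

```text
t: 9.25
tcp_pos: [0.4996, -0.0696, 0.0366]
tcp_rot: [-0.0, 0.604, 0.797, -0.0]
ft_force: [-0.5, -0.4, -0.0]
finger_gap: 0.586
grip_force: 0.0
```

Emit:
{"method": "servo_tool", "body": {"rows": [{"travel": [0,0,0.2],"rotation": [0,0,0],"fingers": 50},{"travel": [0,0,0.7],"rotation": [0,0,0],"fingers": 50},{"travel": [0,0,1.5],"rotation": [0,0,0],"fingers": 50},{"travel": [0,0,2.3],"rotation": [0,0,0],"fingers": 60},{"travel": [0,0,2.6],"rotation": [0,0,0],"fingers": 60},{"travel": [0,0,2.6],"rotation": [0,0,0],"fingers": 60}]}}

```text
t: 9.85
tcp_pos: [0.5017, -0.0702, 0.1705]
tcp_rot: [0.003, 0.604, 0.797, 0.001]
ft_force: [0.3, -0.4, -0.4]
finger_gap: 0.701
grip_force: 0.0
```

```bash
cat > look.py <<'E'
from h import *
from rig import arm
import sys
s=arm.observe();d=arm.get_image("wrist");print(s['t'],s['tcp_pos'],s['joints'],s['ft_force'],s['torque'])
np.savez("/tmp/last.npz",tcp_pos=s['tcp_pos'],tcp_rot=s['tcp_rot'],**d)
P=cloud(d,s);hsv=cv2.cvtColor(d["pixels"],cv2.COLOR_RGB2HSV);Y=np.array([-.267,.964,0]);X=np.array([.964,.267,0])
m=(hsv[...,0]>105)&(hsv[...,0]<130)&(hsv[...,1]>100)&(abs(P[...,2]-.066)<.006)&(np.hypot(P[...,0]-.4985,P[...,1]+.071)<.03)
if m.any():
    c=np.argwhere(m)[:,::-1].mean(0);print('cap',m.sum(),P[m].mean(0),P[m].mean(0)@X,P[m].mean(0)@Y,c)
k=(hsv[...,0]<20)&(hsv[...,0]>4)&(hsv[...,1]>150)&(hsv[...,2]>60)&(abs(P[...,2]-.083)<.003)
if k.any(): print('knob',k.sum(),cv2.minEnclosingCircle(np.float32(P[k][:,:2])))
v0,v1,u0,u1=map(int,sys.argv[2:6]);f=min(790/(u1-u0),590/(v1-v0))
cv2.imwrite(sys.argv[1],cv2.resize(d["pixels"][v0:v1,u0:u1],None,fx=f,fy=f,interpolation=cv2.INTER_CUBIC)[:,:,::-1])
E
python3 look.py pics/w5.png 110 270 220 440
```

```text
9.85 [ 0.50167343 -0.07016752  0.17049835] [-2.44984280e-01 -1.56332697e-01  2.03132204e+00  1.52939522e-05
  1.25971555e+00 -5.18276607e-01] [ 0.28189607 -0.37926333 -0.43148472] [-0.02794399 -0.0188217  -0.01870122]
cap 127 [ 0.49914491 -0.07125106  0.06655465] 0.46215166323441853 -0.20195771028846735 [319.4015748  196.15748031]
knob 1098 ((0.5239653587341309, -0.16095450520515442), 0.018256956711411476)
```

View pics/w5.png

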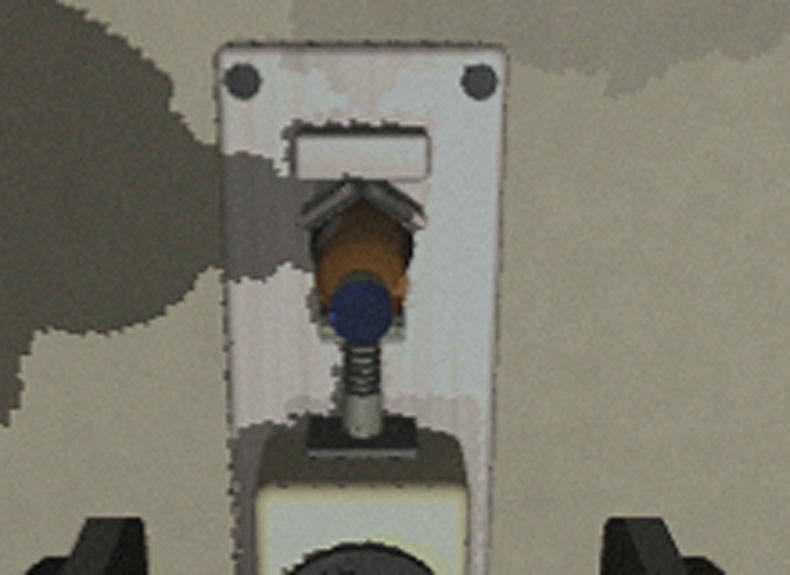

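The vial stands upright in the vee area (cap at (360,310) in the crop), jaw not yet touching, fingers clear. Now to the knob, winding the wrist back first to have a full single turn.

Emit:
{"method": "servo_tool", "body": {"rows": [{"travel": [0.1,-0.4,0],"rotation": [0,0,1.6],"fingers": 60},{"travel": [0.2,-0.8,0],"rotation": [0,0,3.2],"fingers": 60},{"travel": [0.3,-1.2,0],"rotation": [0,0,4.8],"fingers": 60},{"travel": [0.4,-1.6,0],"rotation": [0,0,6.4],"fingers": 60},{"travel": [0.48,-1.82,0],"rotation": [0,0,8],"fingers": 60},{"travel": [0.48,-1.82,0],"rotation": [0,0,9.6],"fingers": 60},{"travel": [0.48,-1.82,0],"rotation": [0,0,11.2],"fingers": 60},{"travel": [0.48,-1.82,0],"rotation": [0,0,12.8],"fingers": 60}]}}

```text
t: 10.7
tcp_pos: [0.522, -0.1602, 0.1632]
tcp_rot: [-0.003, 0.087, 0.996, 0.001]
ft_force: [0.2, -0.3, -0.1]
finger_gap: 0.705
grip_force: 0.0
```

Emit:
{"method": "servo_tool", "body": {"rows": [{"travel": [0,0,0],"rotation": [0,0,1.6],"fingers": 60},{"travel": [0,0,0],"rotation": [0,0,3.2],"fingers": 60},{"travel": [0,0,0],"rotation": [0,0,4.8],"fingers": 60},{"travel": [0,0,0],"rotation": [0,0,6.4],"fingers": 60},{"travel": [0,0,0],"rotation": [0,0,8],"fingers": 60},{"travel": [0,0,0],"rotation": [0,0,9.6],"fingers": 60},{"travel": [0,0,0],"rotation": [0,0,11.2],"fingers": 60},{"travel": [0,0,0],"rotation": [0,0,11.2],"fingers": 60}]}}

```text
t: 11.5
tcp_pos: [0.5221, -0.16, 0.1636]
tcp_rot: [-0.002, -0.388, 0.922, 0.002]
ft_force: [-0.9, 0.2, -0.5]
finger_gap: 0.702
grip_force: 0.0
```

```bash
python3 look.py pics/w6.png 100 300 220 440; python3 - <<'E'
from h import *
d=dict(np.load('/tmp/last.npz'));P=cloud(d,d);hsv=cv2.cvtColor(d["pixels"],cv2.COLOR_RGB2HSV)
c=np.array([.524,-.1607]);r=np.hypot(P[...,0]-c[0],P[...,1]-c[1])
for nm,z,a,b in(('knobmark',.083,.010,.017),('collar',.05,.0195,.0225)):
    m=(abs(P[...,2]-z)<.003)&(r>a)&(r<b)&(hsv[...,1]<90)&(hsv[...,2]>100)
    p=P[m];print(nm,m.sum(),np.degrees(np.arctan2(p[:,1]-c[1],p[:,0]-c[0])).round()[:20])
E
```

```text
11.5 [ 0.52213973 -0.1600406   0.16364227] [-3.95733371e-01 -4.99156657e-02  1.94562280e+00  2.02726422e-05
  1.25109643e+00 -2.76309986e+00] [-0.9212292   0.21763394 -0.47965168] [ 0.02017289  0.02812438 -0.01119937]
cap 200 [ 0.49981657 -0.07246364  0.06698855] 0.4624753795643549 -0.20330597684841212 [417.58  253.225]
knob 1643 ((0.5249601006507874, -0.1621960997581482), 0.018366660922765732)
knobmark 34 [-32. -31. -28. -29. -27. -27. -29. -28. -23. -28. -27. -28. -25. -25.
 -24. -23. -22. -22. -26. -26.]
collar 0 []
```

Emit:
{"method": "servo_tool", "body": {"rows": [{"travel": [0.04,-0.02,-0.5],"rotation": [0,0,0],"fingers": 60},{"travel": [0.04,-0.02,-1.1],"rotation": [0,0,0],"fingers": 60},{"travel": [0.04,-0.02,-1.7],"rotation": [0,0,0],"fingers": 60},{"travel": [0.04,-0.02,-2.0],"rotation": [0,0,0],"fingers": 60},{"travel": [0.04,-0.02,-2.13],"rotation": [0,0,0],"fingers": 60},{"travel": [0.04,-0.02,-2.13],"rotation": [0,0,0],"fingers": 60},{"travel": [0.04,-0.02,-2.13],"rotation": [0,0,0],"fingers": 60}]}}

```text
t: 12.25
tcp_pos: [0.5266, -0.1621, 0.0616]
tcp_rot: [0.001, -0.388, 0.922, -0.001]
ft_force: [0.4, -0.1, 0.4]
finger_gap: 0.701
grip_force: 0.0
```

Emit:
{"method": "servo_tool", "body": {"rows": [{"travel": [0,0,0],"rotation": [0,0,0],"fingers": 45},{"travel": [0,0,0],"rotation": [0,0,0],"fingers": 38},{"travel": [0,0,0],"rotation": [0,0,0],"fingers": 34},{"travel": [0,0,0],"rotation": [0,0,0],"fingers": 28},{"travel": [0,0,0],"rotation": [0,0,0],"fingers": 28},{"travel": [0,0,0],"rotation": [0,0,0],"fingers": 28}]}}

```text
t: 12.85
tcp_pos: [0.5257, -0.1612, 0.0621]
tcp_rot: [-0.0, -0.388, 0.922, 0.001]
ft_force: [-5.9, 3.9, 7.9]
finger_gap: 0.395
grip_force: 59.3
```

```bash
cat > st.py <<'E'
from rig import arm
import numpy as np
a=[arm.observe() for _ in range(1)];s=a[0]
print(s['t'].__round__(2),'pos',s['tcp_pos'].round(4) if hasattr(s['tcp_pos'],'round') else s['tcp_pos'],'j6',round(s['joints'][5],3),'tau6',round(s['tau'][5],3),'M',np.round(s['torque'],3),'F',np.round(s['ft_force'],1),'gap',round(s['finger_gap'],3),s['grip_force'])
E
python3 st.py
```

```text
12.85 pos [ 0.5257 -0.1612  0.0621] j6 -2.763 tau6 -0.003 M [0.677 0.86  0.039] F [-5.9  3.9  7.9] gap 0.395 59.27968832664192
```

Grip a bit high; reopen, lower 7 mm, and recentre slightly.

Emit:
{"method": "servo_tool", "body": {"rows": [{"travel": [0,0,0],"rotation": [0,0,0],"fingers": 45},{"travel": [0,0,0],"rotation": [0,0,0],"fingers": 50},{"travel": [-0.02,0.02,-0.07],"rotation": [0,0,0],"fingers": 50},{"travel": [-0.02,0.02,-0.14],"rotation": [0,0,0],"fingers": 50},{"travel": [-0.02,0.02,-0.14],"rotation": [0,0,0],"fingers": 36},{"travel": [-0.02,0.02,-0.14],"rotation": [0,0,0],"fingers": 28},{"travel": [-0.02,0.02,-0.14],"rotation": [0,0,0],"fingers": 28},{"travel": [-0.02,0.02,-0.14],"rotation": [0,0,0],"fingers": 28}]}}

```text
t: 13.65
tcp_pos: [0.525, -0.1613, 0.0531]
tcp_rot: [0.0, -0.388, 0.922, -0.001]
ft_force: [4.2, -4.2, -4.4]
finger_gap: 0.405
grip_force: 60.5
```

```bash
python3 st.py
```

```text
13.65 pos [ 0.525  -0.1613  0.0531] j6 -2.763 tau6 -0.007 M [-0.708 -0.466 -0.005] F [ 4.2 -4.2 -4.4] gap 0.405 60.466130655258894
```

Emit:
{"method": "servo_tool", "body": {"rows": [{"travel": [0,0,0],"rotation": [0,0,-1],"fingers": 28},{"travel": [0,0,0],"rotation": [0,0,-2],"fingers": 28},{"travel": [0,0,0],"rotation": [0,0,-3],"fingers": 28},{"travel": [0,0,0],"rotation": [0,0,-4],"fingers": 28},{"travel": [0,0,0],"rotation": [0,0,-5],"fingers": 28},{"travel": [0,0,0],"rotation": [0,0,-6],"fingers": 28},{"travel": [0,0,0],"rotation": [0,0,-7],"fingers": 28},{"travel": [0,0,0],"rotation": [0,0,-8],"fingers": 28}]}}

```text
t: 14.45
tcp_pos: [0.5252, -0.1615, 0.0532]
tcp_rot: [0.001, -0.048, 0.999, -0.001]
ft_force: [4.3, -5.7, -5.5]
finger_gap: 0.404
grip_force: 60.7
```

```bash
python3 st.py
```

```text
14.45 pos [ 0.5252 -0.1615  0.0532] j6 -2.061 tau6 -0.632 M [-0.823 -0.676  0.023] F [ 4.3 -5.7 -5.5] gap 0.404 60.65016020089388
```

Emit:
{"method": "servo_tool", "body": {"rows": [{"travel": [0,0,0],"rotation": [0,0,-1],"fingers": 28},{"travel": [0,0,0],"rotation": [0,0,-2],"fingers": 28},{"travel": [0,0,0],"rotation": [0,0,-3],"fingers": 28},{"travel": [0,0,0],"rotation": [0,0,-4],"fingers": 28},{"travel": [0,0,0],"rotation": [0,0,-5],"fingers": 28},{"travel": [0,0,0],"rotation": [0,0,-6],"fingers": 28},{"travel": [0,0,0],"rotation": [0,0,-7],"fingers": 28},{"travel": [0,0,0],"rotation": [0,0,-8],"fingers": 28}]}}

```text
t: 15.25
tcp_pos: [0.5251, -0.1618, 0.0532]
tcp_rot: [0.001, 0.297, 0.955, -0.001]
ft_force: [4.0, -6.9, -5.4]
finger_gap: 0.403
grip_force: 60.6
```

```bash
python3 st.py
```

```text
15.25 pos [ 0.5251 -0.1618  0.0532] j6 -1.363 tau6 -0.632 M [-1.009 -0.575  0.106] F [ 4.  -6.9 -5.4] gap 0.403 60.61767895705998
```

Emit:
{"method": "servo_tool", "body": {"rows": [{"travel": [0,0,0],"rotation": [0,0,-1],"fingers": 28},{"travel": [0,0,0],"rotation": [0,0,-2],"fingers": 28},{"travel": [0,0,0],"rotation": [0,0,-2],"fingers": 28}]}}

```text
t: 15.55
tcp_pos: [0.5251, -0.1619, 0.0532]
tcp_rot: [0.001, 0.378, 0.926, -0.001]
ft_force: [3.4, -6.0, -5.0]
finger_gap: 0.399
grip_force: 60.6
```

```bash
python3 st.py
```

```text
15.55 pos [ 0.5251 -0.1619  0.0532] j6 -1.19 tau6 0.317 M [-1.039 -0.483  0.015] F [ 3.4 -6.  -5. ] gap 0.399 60.60771639458835
```

Emit:
{"method": "servo_tool", "body": {"rows": [{"travel": [0,0,0],"rotation": [0,0,-1],"fingers": 28},{"travel": [0,0,0],"rotation": [0,0,-2],"fingers": 28},{"travel": [0,0,0],"rotation": [0,0,-2],"fingers": 28}]}}

```text
t: 15.85
tcp_pos: [0.525, -0.1619, 0.0532]
tcp_rot: [0.001, 0.457, 0.889, -0.001]
ft_force: [3.5, -7.1, -5.7]
finger_gap: 0.4
grip_force: 60.8
```

```bash
python3 st.py
```

```text
15.85 pos [ 0.525  -0.1619  0.0532] j6 -1.016 tau6 0.317 M [-1.058 -0.567  0.029] F [ 3.5 -7.1 -5.7] gap 0.4 60.80340796150267
```

Emit:
{"method": "servo_tool", "body": {"rows": [{"travel": [0,0,0],"rotation": [0,0,-1],"fingers": 28},{"travel": [0,0,0],"rotation": [0,0,-1],"fingers": 28}]}}

```text
t: 16.05
tcp_pos: [0.525, -0.162, 0.0532]
tcp_rot: [0.001, 0.496, 0.869, -0.001]
ft_force: [2.3, -7.8, -4.5]
finger_gap: 0.406
grip_force: 60.7
```

```bash
python3 st.py
```

```text
16.05 pos [ 0.525  -0.162   0.0532] j6 -0.929 tau6 0.31 M [-1.119 -0.536  0.071] F [ 2.3 -7.8 -4.5] gap 0.406 60.71399859152734
```

Emit:
{"method": "servo_tool", "body": {"rows": [{"travel": [0,0,0],"rotation": [0,0,-1],"fingers": 28},{"travel": [0,0,0],"rotation": [0,0,-1],"fingers": 28}]}}

```text
t: 16.25
tcp_pos: [0.525, -0.162, 0.0532]
tcp_rot: [0.001, 0.533, 0.846, -0.001]
ft_force: [3.1, -7.1, -6.1]
finger_gap: 0.401
grip_force: 60.8
```

```bash
python3 st.py
```

```text
16.25 pos [ 0.525  -0.162   0.0532] j6 -0.841 tau6 0.321 M [-1.149 -0.481  0.062] F [ 3.1 -7.1 -6.1] gap 0.401 60.81021501682699
```

Emit:
{"method": "servo_tool", "body": {"rows": [{"travel": [0,0,0],"rotation": [0,0,-1],"fingers": 28},{"travel": [0,0,0],"rotation": [0,0,-1],"fingers": 28}]}}

```text
t: 16.45
tcp_pos: [0.5249, -0.162, 0.0532]
tcp_rot: [0.001, 0.569, 0.822, -0.001]
ft_force: [2.4, -6.8, -4.5]
finger_gap: 0.403
grip_force: 60.9
```

```bash
python3 st.py
```

```text
16.45 pos [ 0.5249 -0.162   0.0532] j6 -0.754 tau6 0.321 M [-1.137 -0.519 -0.013] F [ 2.4 -6.8 -4.5] gap 0.403 60.864403769373894
```

Emit:
{"method": "servo_tool", "body": {"rows": [{"travel": [0,0,0],"rotation": [0,0,-1],"fingers": 28},{"travel": [0,0,0],"rotation": [0,0,-1],"fingers": 28}]}}

```text
t: 16.65
tcp_pos: [0.5249, -0.162, 0.0531]
tcp_rot: [0.001, 0.605, 0.796, -0.001]
ft_force: [2.0, -6.4, -4.8]
finger_gap: 0.403
grip_force: 60.9
```

```bash
python3 st.py
```

```text
16.65 pos [ 0.5249 -0.162   0.0531] j6 -0.667 tau6 0.315 M [-1.102 -0.529  0.024] F [ 2.  -6.4 -4.8] gap 0.403 60.879230434075
```

Emit:
{"method": "servo_tool", "body": {"rows": [{"travel": [0,0,0],"rotation": [0,0,-1],"fingers": 28},{"travel": [0,0,0],"rotation": [0,0,-1],"fingers": 28}]}}

```text
t: 16.85
tcp_pos: [0.5249, -0.162, 0.0532]
tcp_rot: [0.001, 0.639, 0.769, -0.001]
ft_force: [2.2, -7.4, -4.1]
finger_gap: 0.4
grip_force: 60.9
```

```bash
python3 st.py
```

```text
16.85 pos [ 0.5249 -0.162   0.0532] j6 -0.58 tau6 0.315 M [-1.059 -0.476  0.052] F [ 2.2 -7.4 -4.1] gap 0.4 60.88912264443934
```

Emit:
{"method": "servo_tool", "body": {"rows": [{"travel": [0,0,0],"rotation": [0,0,-1],"fingers": 28},{"travel": [0,0,0],"rotation": [0,0,-1],"fingers": 28}]}}

```text
t: 17.05
tcp_pos: [0.5248, -0.162, 0.0532]
tcp_rot: [0.001, 0.672, 0.741, -0.001]
ft_force: [1.4, -7.3, -2.5]
finger_gap: 0.4
grip_force: 61.0
```

```bash
python3 st.py
```

```text
17.05 pos [ 0.5248 -0.162   0.0532] j6 -0.492 tau6 0.318 M [-1.199 -0.38   0.009] F [ 1.4 -7.3 -2.5] gap 0.4 60.97319268621504
```

```bash
python3 look.py pics/w7.png 0 400 0 640;python3 - <<'E'
from h import *
d=dict(np.load('/tmp/last.npz'));P=cloud(d,d);hsv=cv2.cvtColor(d["pixels"],cv2.COLOR_RGB2HSV);Y=np.array([-.267,.964,0]);X=np.array([.964,.267,0])
x=P@X;y=P@Y;z=P[...,2]
m=(abs(x-.463)<.003)&(y<-.180)&(y>-.235)&(z<.075)
o=np.argsort(y[m]);
for a,b in list(zip(y[m][o],z[m][o]))[::max(1,m.sum()//40)]: print(a.round(4),b.round(4),end=' | ')
c=np.array([.5248,-.1615]);r=np.hypot(P[...,0]-c[0],P[...,1]-c[1]);h=hsv
for nm,zz,a,b in(('knobtop',.083,.0,.019),('collar',.05,.018,.026)):
    q=(abs(z-zz)<.004)&(r>a)&(r<b);w=q&(hsv[...,1]<90)&(hsv[...,2]>90)
    ang=lambda p:np.degrees(np.arctan2(p[:,1]-c[1],p[:,0]-c[0])).round()
    print('\n',nm,q.sum(),np.percentile(ang(P[q]),[0,10,50,90,100]) if q.any() else '','white',w.sum(),ang(P[w])[:15])
E
```

```text
17.05 [ 0.52483525 -0.16202189  0.05316688] [-0.39607026  0.08384412  2.01462807 -0.00252153  1.04141943 -0.49243857] [ 1.43285288 -7.33587498 -2.47661194] [-1.19872627 -0.38000658  0.00924819]
cap 1263 [ 0.49950709 -0.0702506   0.0667536 ] 0.46276792210657264 -0.20108997421562036 [278.74346793  56.16072842]
knob 4604 ((0.5246948599815369, -0.16082622110843658), 0.01823342777788639)
-0.2349 0.0212 | -0.2335 0.0201 | -0.2314 0.0225 | -0.2299 0.02 | -0.2281 0.0212 | -0.2263 0.0229 | -0.2248 0.0208 | -0.223 0.0225 | -0.2215 0.0201 | -0.2196 0.0247 | -0.218 0.0242 | -0.2163 0.0299 | -0.2148 0.0276 | -0.2132 0.0251 | -0.2119 0.0383 | -0.2108 0.0498 | -0.2097 0.0502 | -0.2086 0.0508 | -0.208 0.0673 | -0.2073 0.0664 | -0.2065 0.0668 | -0.2055 0.0671 | -0.2047 0.0672 | -0.2038 0.0664 | -0.203 0.0668 | -0.2021 0.0667 | -0.2013 0.0673 | -0.2004 0.0649 | -0.1996 0.0667 | -0.1988 0.0672 | -0.1979 0.0666 | -0.1971 0.0664 | -0.1963 0.0664 | -0.1955 0.0668 | -0.1947 0.0672 | -0.1915 0.0492 | -0.1868 0.0233 | -0.1856 0.0262 | -0.1832 0.0127 | -0.1825 0.0232 | -0.181 0.0205 | 
 knobtop 5294 [-180. -142.   32.  148.  180.] white 108 [-160. -149. -178. -159. -172. -154. -153. -147. -125. -120. -151. -170.
 -156. -147. -141.]

 collar 1954 [ 15.  39.  96. 153. 174.] white 324 [ 97.  93. 108. 106. 103. 102. 101. 100.  98.  97.  96.  95.  93.  92.
  91.]
```

Knob turns with the gripper (mark ≈ -155°, as expected after 130°) and the jaw has advanced. Continue.

Emit:
{"method": "servo_tool", "body": {"rows": [{"travel": [0,0,0],"rotation": [0,0,-1],"fingers": 28},{"travel": [0,0,0],"rotation": [0,0,-1],"fingers": 28}]}}

```text
t: 17.3
tcp_pos: [0.5248, -0.162, 0.0532]
tcp_rot: [0.001, 0.703, 0.711, -0.001]
ft_force: [1.8, -7.5, -5.4]
finger_gap: 0.398
grip_force: 60.9
```

```bash
python3 st.py
```

```text
17.3 pos [ 0.5248 -0.162   0.0532] j6 -0.405 tau6 0.317 M [-1.162 -0.428  0.037] F [ 1.8 -7.5 -5.4] gap 0.398 60.87950830813497
```

Emit:
{"method": "servo_tool", "body": {"rows": [{"travel": [0,0,0],"rotation": [0,0,-1],"fingers": 28},{"travel": [0,0,0],"rotation": [0,0,-1],"fingers": 28}]}}

```text
t: 17.5
tcp_pos: [0.5248, -0.162, 0.0532]
tcp_rot: [0.001, 0.734, 0.679, -0.001]
ft_force: [2.2, -7.0, -7.2]
finger_gap: 0.399
grip_force: 60.9
```

```bash
python3 st.py
```

```text
17.5 pos [ 0.5248 -0.162   0.0532] j6 -0.318 tau6 0.317 M [-1.108 -0.53   0.02 ] F [ 2.2 -7.  -7.2] gap 0.399 60.88536242488772
```

Emit:
{"method": "servo_tool", "body": {"rows": [{"travel": [0,0,0],"rotation": [0,0,-1],"fingers": 28},{"travel": [0,0,0],"rotation": [0,0,-1],"fingers": 28}]}}

```text
t: 17.7
tcp_pos: [0.5247, -0.1621, 0.0531]
tcp_rot: [0.001, 0.762, 0.647, -0.001]
ft_force: [0.6, -7.4, -5.2]
finger_gap: 0.405
grip_force: 61.0
```

```bash
python3 st.py
```

```text
17.7 pos [ 0.5247 -0.1621  0.0531] j6 -0.231 tau6 0.482 M [-1.197 -0.402  0.174] F [ 0.6 -7.4 -5.2] gap 0.405 61.03452967945486
```

Emit:
{"method": "servo_tool", "body": {"rows": [{"travel": [0,0,0],"rotation": [0,0,-1],"fingers": 28},{"travel": [0,0,0],"rotation": [0,0,-1],"fingers": 28}]}}

```text
t: 17.9
tcp_pos: [0.5247, -0.1622, 0.0532]
tcp_rot: [0.001, 0.79, 0.613, -0.001]
ft_force: [1.7, -7.6, -4.0]
finger_gap: 0.401
grip_force: 61.0
```

```bash
python3 st.py
```

```text
17.9 pos [ 0.5247 -0.1622  0.0532] j6 -0.144 tau6 0.534 M [-1.232 -0.369  0.252] F [ 1.7 -7.6 -4. ] gap 0.401 61.033654189668596
```

Torque rises (0.17, 0.25): stop reached at about 144°. Go through one click.

Emit:
{"method": "servo_tool", "body": {"rows": [{"travel": [0,0,0],"rotation": [0,0,-1],"fingers": 28},{"travel": [0,0,0],"rotation": [0,0,-1],"fingers": 28}]}}

```text
t: 18.1
tcp_pos: [0.5246, -0.1621, 0.0531]
tcp_rot: [0.001, 0.816, 0.578, -0.001]
ft_force: [1.0, -7.3, -3.9]
finger_gap: 0.399
grip_force: 61.1
```

```bash
python3 st.py
```

```text
18.1 pos [ 0.5246 -0.1621  0.0531] j6 -0.056 tau6 0.36 M [-1.153 -0.347  0.064] F [ 1.  -7.3 -3.9] gap 0.399 61.080640903674066
```

Emit:
{"method": "servo_tool", "body": {"rows": [{"travel": [0,0,0],"rotation": [0,0,-1],"fingers": 28},{"travel": [0,0,0],"rotation": [0,0,-1],"fingers": 28}]}}

```text
t: 18.3
tcp_pos: [0.5245, -0.162, 0.0531]
tcp_rot: [0.001, 0.841, 0.542, -0.001]
ft_force: [1.4, -6.2, -4.0]
finger_gap: 0.402
grip_force: 61.2
```

```bash
python3 st.py
```

```text
18.3 pos [ 0.5245 -0.162   0.0531] j6 0.031 tau6 0.273 M [-1.166 -0.262  0.016] F [ 1.4 -6.2 -4. ] gap 0.402 61.16164128296077
```

Emit:
{"method": "servo_tool", "body": {"rows": [{"travel": [0,0,0],"rotation": [0,0,-1],"fingers": 28},{"travel": [0,0,0],"rotation": [0,0,-1],"fingers": 28}]}}

```text
t: 18.5
tcp_pos: [0.5246, -0.162, 0.0532]
tcp_rot: [0.001, 0.864, 0.504, -0.001]
ft_force: [2.4, -8.4, -4.4]
finger_gap: 0.403
grip_force: 61.2
```

```bash
python3 st.py
```

```text
18.5 pos [ 0.5246 -0.162   0.0532] j6 0.119 tau6 0.127 M [-1.495 -0.657 -0.049] F [ 2.4 -8.4 -4.4] gap 0.403 61.16054783575237
```

Emit:
{"method": "servo_tool", "body": {"rows": [{"travel": [0,0,0],"rotation": [0,0,-1],"fingers": 28},{"travel": [0,0,0],"rotation": [0,0,-1],"fingers": 28}]}}

```text
t: 18.7
tcp_pos: [0.5246, -0.162, 0.0532]
tcp_rot: [0.001, 0.885, 0.466, -0.001]
ft_force: [-0.2, -7.2, -3.7]
finger_gap: 0.4
grip_force: 61.1
```

```bash
python3 st.py
```

```text
18.7 pos [ 0.5246 -0.162   0.0532] j6 0.206 tau6 0.288 M [-1.231 -0.16  -0.002] F [-0.2 -7.2 -3.7] gap 0.4 61.106541473418474
```

Clicked over (torque fell through zero). Turn 8° more into the detent centre, settle and release.

Emit:
{"method": "servo_tool", "body": {"rows": [{"travel": [0,0,0],"rotation": [0,0,-1],"fingers": 28},{"travel": [0,0,0],"rotation": [0,0,-1.6],"fingers": 28},{"travel": [0,0,0],"rotation": [0,0,-1.6],"fingers": 28},{"travel": [0,0,0],"rotation": [0,0,-1.6],"fingers": 28},{"travel": [0,0,0],"rotation": [0,0,-1.6],"fingers": 28}]}}

```text
t: 19.2
tcp_pos: [0.5245, -0.162, 0.0531]
tcp_rot: [0.001, 0.915, 0.404, -0.001]
ft_force: [0.7, -7.7, -3.9]
finger_gap: 0.401
grip_force: 61.2
```

```bash
python3 st.py
```

```text
19.2 pos [ 0.5245 -0.162   0.0531] j6 0.344 tau6 0.047 M [-1.128 -0.188  0.104] F [ 0.7 -7.7 -3.9] gap 0.401 61.20885284151882
```

Emit:
{"method": "servo_tool", "body": {"rows": [{"travel": [0,0,0],"rotation": [0,0,-1.6],"fingers": 28},{"travel": [0,0,0],"rotation": [0,0,0],"fingers": 34}]}}

```text
t: 19.4
tcp_pos: [0.5246, -0.1619, 0.0531]
tcp_rot: [0.001, 0.915, 0.404, -0.001]
ft_force: [1.6, -6.6, -3.9]
finger_gap: 0.402
grip_force: 61.2
```

Emit:
{"method": "servo_tool", "body": {"rows": [{"travel": [0,0,0],"rotation": [0,0,0],"fingers": 36},{"travel": [0,0,0],"rotation": [0,0,0],"fingers": 45},{"travel": [0,0,0],"rotation": [0,0,0],"fingers": 58},{"travel": [0,0,0.3],"rotation": [0,0,0],"fingers": 60},{"travel": [0,0,1.0],"rotation": [0,0,0],"fingers": 60},{"travel": [0,0,1.9],"rotation": [0,0,0],"fingers": 60},{"travel": [0,0,2.5],"rotation": [0,0,0],"fingers": 60},{"travel": [0,0,2.5],"rotation": [0,0,0],"fingers": 60}]}}

```text
t: 20.2
tcp_pos: [0.5281, -0.1618, 0.1862]
tcp_rot: [0.004, 0.915, 0.404, 0.004]
ft_force: [0.7, -0.2, 0.5]
finger_gap: 0.704
grip_force: 0.0
```

```bash
python3 st.py; python3 look.py pics/w8.png 100 400 170 470; python3 - <<'E'
from h import *
d=dict(np.load('/tmp/last.npz'));P=cloud(d,d);hsv=cv2.cvtColor(d["pixels"],cv2.COLOR_RGB2HSV);z=P[...,2]
c=np.array([.5245,-.1611]);r=np.hypot(P[...,0]-c[0],P[...,1]-c[1])
for nm,zz,a,b in(('knobtop',.083,.009,.017),('collar',.0505,.018,.024)):
    q=(abs(z-zz)<.003)&(r>a)&(r<b);w=q&(hsv[...,1]<90)&(hsv[...,2]>90)
    ang=lambda p:np.degrees(np.arctan2(p[:,1]-c[1],p[:,0]-c[0])).round()
    print(nm,q.sum(),'white',w.sum(),np.sort(ang(P[w]))[:60])
E
```

```text
20.2 pos [ 0.5281 -0.1618  0.1862] j6 0.344 tau6 -0.0 M [-0.003  0.012  0.031] F [ 0.7 -0.2  0.5] gap 0.704 0.0
20.2 [ 0.52806809 -0.16176853  0.18624644] [-3.94615383e-01 -6.67495303e-02  1.92219708e+00  3.10163121e-04
  1.27406177e+00  3.44074179e-01] [ 0.68966302 -0.16355832  0.493818  ] [-0.00253523  0.01178643  0.0306595 ]
cap 243 [ 0.49972428 -0.07006732  0.0666765 ] 0.4630262286118134 -0.2009712828487333 [217.13580247 132.4691358 ]
knob 1408 ((0.5254882574081421, -0.16093263030052185), 0.01838073506951332)
knobtop 988 white 30 [159. 160. 161. 162. 162. 163. 163. 163. 163. 164. 165. 166. 166. 166.
 166. 166. 167. 168. 168. 168. 169. 169. 169. 169. 169. 170. 171. 172.
 173. 173.]
collar 584 white 5 [122. 125. 146. 149. 155.]
```

Knob mark now at ≈167°. To see the collar's line, swing the camera to that side.

Emit:
{"method": "servo_tool", "body": {"rows": [{"travel": [0,0,0],"rotation": [0,0,1.6],"fingers": 60},{"travel": [0,0,0],"rotation": [0,0,3.2],"fingers": 60},{"travel": [0,0,0],"rotation": [0,0,4.8],"fingers": 60},{"travel": [0,0,0],"rotation": [0,0,6.4],"fingers": 60},{"travel": [0,0,0],"rotation": [0,0,8],"fingers": 60},{"travel": [0,0,0],"rotation": [0,0,9.6],"fingers": 60},{"travel": [0,0,0],"rotation": [0,0,11.2],"fingers": 60},{"travel": [0,0,0],"rotation": [0,0,12.8],"fingers": 60}]}}

```text
t: 21.05
tcp_pos: [0.5237, -0.1601, 0.1768]
tcp_rot: [-0.002, 0.559, 0.829, -0.0]
ft_force: [-0.0, -0.6, -0.5]
finger_gap: 0.702
grip_force: 0.0
```

Emit:
{"method": "servo_tool", "body": {"rows": [{"travel": [0,0,0],"rotation": [0,0,1.6],"fingers": 60},{"travel": [0,0,0],"rotation": [0,0,3.2],"fingers": 60},{"travel": [0,0,0],"rotation": [0,0,4.8],"fingers": 60},{"travel": [0,0,0],"rotation": [0,0,6.4],"fingers": 60},{"travel": [0,0,0],"rotation": [0,0,8],"fingers": 60},{"travel": [0,0,0],"rotation": [0,0,9.6],"fingers": 60},{"travel": [0,0,0],"rotation": [0,0,11.2],"fingers": 60},{"travel": [0,0,0],"rotation": [0,0,11.2],"fingers": 60}]}}

```text
t: 21.85
tcp_pos: [0.5238, -0.1602, 0.177]
tcp_rot: [-0.001, 0.108, 0.994, 0.0]
ft_force: [0.4, -0.2, -0.4]
finger_gap: 0.706
grip_force: 0.0
```

```bash
cat > marks.py <<'E'
from h import *
d=dict(np.load('/tmp/last.npz'));P=cloud(d,d);hsv=cv2.cvtColor(d["pixels"],cv2.COLOR_RGB2HSV);z=P[...,2]
k=(hsv[...,0]<20)&(hsv[...,0]>4)&(hsv[...,1]>150)&(abs(z-.083)<.003)
c=np.array(cv2.minEnclosingCircle(np.float32(P[k][:,:2]))[0]);r=np.hypot(P[...,0]-c[0],P[...,1]-c[1])
for nm,zz,a,b in(('knobtop',.083,.009,.017),('collar',.0505,.018,.025)):
    q=(abs(z-zz)<.0035)&(r>a)&(r<b);w=q&(hsv[...,1]<90)&(hsv[...,2]>90);i=np.argwhere(w)
    ang=lambda p:np.degrees(np.arctan2(p[:,1]-c[1],p[:,0]-c[0]))%360
    print(nm,c,q.sum(),'white',w.sum(),np.sort(ang(P[w]).round()), np.median(ang(P[w])),np.median(i,0)[::-1])
E
python3 look.py pics/w8b.png 120 270 230 430; python3 marks.py
```

```text
21.85 [ 0.52378185 -0.16015811  0.17699397] [-3.94850390e-01 -5.99021154e-02  1.93175593e+00  1.84583743e-04
  1.27257531e+00 -1.75007079e+00] [ 0.4218367  -0.16763231 -0.43096329] [0.01806504 0.01527319 0.00653686]
cap 249 [ 0.49918825 -0.0704298   0.06673651] 0.46241271784613647 -0.2011775898059782 [430.72690763 140.44578313]
knob 1488 ((0.524485170841217, -0.16190442442893982), 0.018446924164891243)
knobtop [ 0.52448517 -0.16190442] 1055 white 31 [157. 158. 158. 159. 159. 160. 161. 161. 161. 161. 162. 162. 162. 163.
 163. 163. 164. 164. 164. 164. 166. 166. 166. 167. 167. 167. 167. 167.
 167. 170. 171.] 163.26973945359262 [323. 187.]
collar [ 0.52448517 -0.16190442] 759 white 39 [ 53. 107. 163. 169. 196. 197. 197. 198. 198. 199. 199. 199. 199. 200.
 201. 201. 201. 202. 202. 203. 203. 219. 230. 231. 240. 240. 243. 256.
 258. 259. 262. 266. 269. 271. 275. 277. 281. 286. 294.] 202.6654877609959 [307. 172.]
```

View pics/w8b.png

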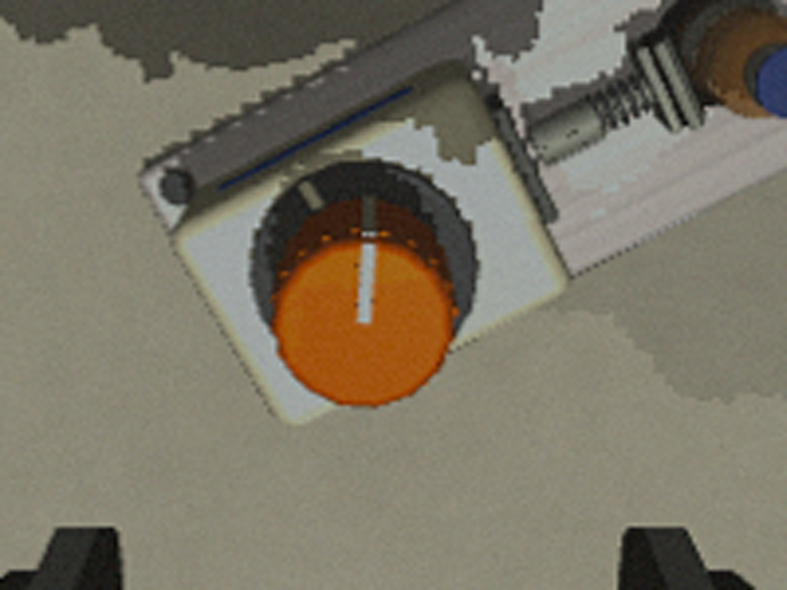

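Crop shows the knob's line (367,285) at ≈163° and the collar's line (312,193) at ≈200°: about 37° clockwise, one click; the jaw is against the vial, and the fingers are clear.

```bash
python3 -c "
from rig import arm
print(arm.finish_job())"
```

```text
the job is handed in; nothing more can be done
None
```

The brown vial is standing upright in the clamp and the knob was tightened through one click: its line is about 37° clockwise past the collar's line. The gripper was clear of everything when I handed the job in. I couldn't measure the jaw's force on the vial or re-check the other two vials, and the hand-in gave no verdict.

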